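# Clamp a jar in a one-handed holding board

### The job

Clamp the jam jar in the holding board so that it can be opened with one hand: lower the loose jaw over the rail, pad towards the jar, so that its T-bolt drops through the slot, and turn the T-bolt square by its wing nut. Then press the jaw against the jar until the jar is held firmly against the V-block, and tighten the wing nut hand-tight, without forcing it, so that the jaw keeps pressing on the jar by itself. Do not squeeze the glass hard, keep the jar upright, and leave the other things where they are.

Things in the scene. Friction and masses are not known exactly. Their poses are not given: they have to be found in the camera images.
- holding_board: Fixed plank 150 x 340 mm with a rail, a deck and a V-block. Origin: centre of its underside on the worktop; y runs along the rail towards the V-block, x across. Plank top 15 mm, rail top 35 mm above the worktop. At y 35 to 170 mm deck blocks beside the rail are flush with its top; the jar stands there. The rail is bare from y -167 to 35 mm: put the jaw on there, its origin at y -135 to 0.
- rail_top (a point): Centre of the rail's top face, above the board's origin; axes as the board. The aluminium T-slot rail is 36 mm wide, 20 mm high and 334 mm long; the slot in its top is 14 mm wide, the lips 4 mm thick, the channel under them 30 mm wide and 12 mm high.
- jar_seat (a point): Point at deck height, 104.5 mm along the board's y, where the centre of the jar's underside lies when the jar rests centred in the V-block behind it; friction may leave it up to about 10 mm off when it leans on one rubber face. The V-block is 50 mm high and opens towards -y by 90 degrees. Axes as the board.
- clamp_jaw: Loose grey metal jaw, 0.5 kg, standing upright on two skirts. Origin: on the bolt's axis at the foot of the skirts; z up, y towards the pad. Skirts 18 mm high, y -32 to 32, 39 mm apart inside (42 at the flared foot): they straddle the rail with 1.5 mm to spare on each side. On the rail its y must point along the board's y, its origin 17 mm above the worktop; it slides until clamped.
- saddle_seat (a point): Point on the bolt's axis at the underside of the saddle block, 18 mm above the jaw's origin: at the height of the rail's top when the jaw sits fully on the rail. Axes as the jaw.
- jaw_grip (a point): Point on the bolt's axis, 28 mm above the jaw's origin, in the saddle block, which is 54 mm wide (x), 64 mm long and reaches from z 18 to 34 mm of the jaw. Grip the jaw here across its x axis. The wing nut's top is 45 mm above this point. Axes as the jaw.
- pad_face (a point): Middle of the jaw's rubber pad (a shallow V, 58 mm wide, 38 mm high, edges 9 mm ahead of its middle): 77 mm ahead (y) of the bolt's axis, 44 mm above the jaw's origin. It touches the jar with its middle about 35 mm from the jar's axis, gives 1 mm per 2.5 N and is hard after 5 mm. 5 to 8 N on the jar is right. Unclamped, the jaw slides with 2 to 5 N of friction, the jar with 2 N.
- bolt_turn (a joint): Angle of the T-bolt in the jaw, clockwise from above, rad. 0: the head lies along the jaw's y and passes the slot; 1.57: square across, under both lips, where a stop ends the turn. Head 10.5 x 24 x 4.5 mm, its top 4.4 to 7.4 mm below the saddle's underside. Starts within 0.08 of 0. The bolt turns easily (0.03 N m), carried round by the nut, until the stop.
- tbolt: The steel T-bolt, head and shank, under the saddle. Origin: on the bolt's axis. It is drawn up in the jaw as the nut is tightened, 2 mm per rad of nut turn, until the head bears under the rail's lips: 0.4 to 3.4 mm of slack, not known beforehand.
- nut_grip (a point): On the bolt's axis 60 mm above the jaw's origin, in the nut's black rubber wing: a bar 40 mm long (y of this point), 10 mm thick (x), 21 mm below to 10 mm above this point. Pinch across x. Clockwise from above it carries the bolt to its stop, then screws down at 0.18 N m through the slack, then stiffens. Flexes 0.08 rad per 0.1 N m. Hand-tight at 0.27 to 0.32 N m; over 0.36 is forced. Stays put.
- jam_jar: Glass jam jar with a red lid, 65 to 69 mm across, 86 mm high, 0.33 kg, standing loose on the deck, 7 to 22 mm short of its seat and up to 6 mm to either side. Origin: centre of its underside.
- salt_shaker: Salt shaker, 44 x 44 x 90 mm, bystander. Origin: centre of the underside.
- pepper_mill: Wooden pepper mill, 58 x 58 x 170 mm, bystander. Origin: centre of the underside.
- mug_blue: Pale mug, 82 x 115 x 94 mm, bystander. Origin: centre of the underside.
- spice_a: Spice jar with red and black cap, 41 x 41 x 105 mm, bystander. Origin: centre of the underside.
- spice_b: Spice jar with black cap, 41 x 41 x 105 mm, bystander. Origin: centre of the underside.
- tin_half: Tin, 75 mm across, 58 mm high, bystander. Origin: centre of the underside.
- teaspoon: Teaspoon lying on the worktop, 130 x 26 x 11 mm, bystander. Origin: centre of the underside.
There are look-alikes about, which are no part of the job. What is shaped like the jam_jar but yellow is not meant. What is shaped like the clamp_jaw but green or purple is not meant.

How it is judged:
By the outcome, as a careful person would: the job done as asked, in the order asked, and still so for the second after the job is handed in, with the robot touching nothing.
It also fails if it takes over 70 s, if anything falls off the work surface, if the arm or the gripper's body presses on something with over 40 N, if the wrist force passes 120 N, or if a joint passes its speed limit or range.

### The arm

A 6-joint arm with a two-finger parallel gripper is mounted at the origin on a cart in front of the work surface, level with it; the furniture and walls round the work are solid. World frame = base frame: x ahead of the robot, y to its left, z up, the work surface at z = 0. Lengths are in m, angles in rad, forces in N, time in s.
With the tool pointing down it reaches from about 0.35 to 0.775 m from the base axis. Payload 7.3 kg.
Tool frame: the origin (TCP) lies at the very end of the fingers, on their centre line; the grasp point (between the pads) lies 19 mm behind it; z points along the fingers, y is the line along which they close (so a half turn about z gives the same grasp; the last joint's range is limited). The gripper opens to 92 mm and grips with 3 to 60 N. Pads are 19 mm wide; open, the fingers measure 130 mm over their backs; the gripper's body (75 mm by 190 mm) begins 47 mm behind the grasp point.
Start: joints at [-1.356, 0.342, 1.524, -0, 1.275, -0.146], TCP at [0.185, -0.491, 0.227] pointing down, gripper open.
Joint ranges: [-2.53, 2.53], [-0.77, 2.02], [0.04, 2.7], [-1, 4.14], [0.28, 2.66], [-3.11, 3.11]. Speed limits (rad/s): [2.57, 2.57, 3.14, 3.14, 3.14, 3.14].

### API

Orientations are given as [roll, pitch, yaw] about the fixed x, y, z axes, in that order (R = Rz(yaw) Ry(pitch) Rx(roll)).
In Python, from cell import robot gives the robot as it stands.
- The arm moves only by the tool apply_moves, never from a script. Its argument "motion" is text: rows parted by semicolons, each of 7 numbers parted by spaces: the opening in per cent of the stroke, from 0 (shut) to 100 (fully open), then the shift along the tool's x, y, z in cm, then the turn, a rotation vector about the tool's x, y, z in rad. A call has 1 to 20 rows; each row shifts and turns the commanded pose from where the row before left it, along the tool's axes as they then stand; what a row does not reach is not made up. A row lasts 1/8 s, in which the tool goes at most 62.5 mm and 10.7 degrees, less where a joint would pass 70% of its speed; a pose out of reach is approached as far as the arm can. A call with a gripper value outside its range is refused whole. The fingers move at their own pace and stop on an object; "force" is the grip in N (left out, the last holds). Time passes only in rows, so rows that do not move let the fingers close. It gives the time, the measured TCP pose, the force, the opening and the grip force at its end, in the units of the state.
- robot.observe(): the state, without advancing time (a new reading comes with each control period).
- robot.read_camera(name): name is "scene" or "side" or "wrist"; returns a dict with "img" (480x640x3 uint8, red, green, blue), "fovy" (degrees; the focal length in pixels is half the picture's height over the tangent of half this angle, whatever the lens; pixels are square), "cx", "cy" (the principal point, pixels), "R" (3x3) and "t" (3): a world point X has camera coordinates R X + t; the wrist camera has in their place "hand_eye" (4x4, takes a point from camera to tool coordinates, whose origin is the TCP and whose axes are the flange's). Camera axes: x right, y down, z forward; pixel columns grow to the right and rows downward; lengths in m; the calibration is good to about 2 mm. The wrist camera is an equidistant fisheye: a pixel r from the principal point sees the ray r / f radians off the axis. A picture is of the moment at which its call begins: read the wrist's pose just before it. There is no depth.
- robot.hand_in(): hands the job in; it is judged then, once.
Trained networks look in a picture, given as the dict that the camera call returned (one of the last four; its "shot" number tells which), for a name from the list of things; names that differ only in an ending like _2 or _b are one class to them, and where a whole thing is asked for, a point or a joint stands for the part that bears it (a point fixed in the world has none). Each returns a list of dicts, best first, with "score" (0 to 1); they miss things now and then, are a little off and sometimes report something else, mostly with a low value. They report only what shows in the picture. A call takes as long as a camera call. They do not tell look-alikes from the thing itself.
- robot.search_frame(target, picture): "centre" ([x, y, z] in m, in world coordinates, good to about 4 mm: the middle of the surface that is visible of it).
- robot.trace(target, picture): "pixels" (480x640 bool, what is visible of it).
The state is a dict: "time": time; "qpos": joint angles; "qvel": joint speeds; "joint_efforts": joint torques, N m; "tool_pos": TCP position; "tool_rot": TCP orientation; "contact_force": force on the tool from outside, world axes, zero at the start; "torque": the same for the moment, N m; "opening": finger opening in m; "grip_force": force on a finger pad.
Only numpy, scipy, OpenCV 4.12 (cv2) and the standard library are available. Lean on these libraries where they do the work, as an engineer would, in place of code of your own. Each camera call takes 0.05 s, during which the arm holds its last target. There are 200 camera calls.

## Working session

There is one attempt and no reset: what is moved stays moved. The work goes in short steps, Python scripts to look and compute and a tool call to move; the robot and the scene stay as the last step left them, time stands still between calls to the robot, and variables do not carry over. Pictures are saved under pics/ and viewed, at most 10 in all, crops included, and the job is handed in when it is done.

Besides the shell and the picture viewer there is one more tool, called after "Call:" in YAML: its name, and indented under it one key for each argument. apply_moves: Moves the arm, as the interface text tells. Its arguments: {"type":"object","properties":{"motion":{"type":"string"},"force":{"type":"number"}},"required":["motion"]}

```bash
ls; mkdir -p pics; python3 - <<'E'
from cell import robot
import cv2,numpy as np
s=robot.observe();print({k:np.round(v,3).tolist() for k,v in s.items()})
ims=[]
for n in("scene","side"):
    p=robot.read_camera(n);cv2.imwrite(f"pics/{n}0.png",p["img"][:,:,::-1])
    print(n,p["fovy"],p["cx"],p["cy"],p["R"],p["t"],p["shot"])
    for t in("clamp_jaw","jam_jar","holding_board","nut_grip"):
        for d in robot.search_frame(t,p): print(n,t,np.round(d["centre"],3),round(d["score"],2))
E
```

```text
pics
{'time': 0.0, 'qpos': [-1.356, 0.343, 1.525, 0.0, 1.275, -0.146], 'qvel': [-0.001, -0.001, 0.0, -0.002, -0.002, 0.001], 'joint_efforts': [-0.001, -43.124, -24.422, 0.072, 0.056, -0.0], 'tool_pos': [0.185, -0.491, 0.226], 'tool_rot': [-3.14, -0.0, 0.361], 'contact_force': [0.035, -0.551, -0.514], 'torque': [0.068, -0.076, 0.015], 'grip_force': 0.0, 'opening': 0.092}
scene 43.69305826978517 313.6387975011783 238.9967873107338 [[-0.62683331 -0.77913097  0.00591048]
 [-0.58546533  0.46599127 -0.66338713]
 [ 0.51411122 -0.41929353 -0.74825302]] [0.27137733 0.39819505 1.38369914] 1
scene clamp_jaw [ 0.362 -0.323  0.043] 0.64
scene jam_jar [0.505 0.177 0.123] 0.89
scene jam_jar [0.355 0.201 0.087] 0.65
scene jam_jar [0.346 0.076 0.082] 0.57
scene holding_board [0.495 0.078 0.021] 0.74
scene nut_grip [ 0.456 -0.554  0.068] 0.44
side 54.82658071010616 321.05658463835067 234.12230640747512 [[ 0.9602704  -0.27899436  0.00655056]
 [-0.13346802 -0.47974452 -0.86719749]
 [ 0.2450858   0.83186979 -0.49792129]] [-0.54814518  0.08838885  1.39136117] 2
side clamp_jaw [ 0.385 -0.366  0.033] 0.88
side clamp_jaw [ 0.448 -0.554  0.039] 0.64
side clamp_jaw [ 0.515 -0.385  0.035] 0.63
side clamp_jaw [0.72  0.119 0.107] 0.17
side jam_jar [0.513 0.15  0.085] 0.98
side jam_jar [0.367 0.173 0.079] 0.8
side jam_jar [0.354 0.038 0.053] 0.67
side jam_jar [ 0.517 -0.386  0.034] 0.51
side jam_jar [ 0.699 -0.135  0.068] 0.16
side holding_board [0.51  0.055 0.02 ] 0.9
side nut_grip [ 0.405 -0.372  0.06 ] 0.73
side nut_grip [ 0.525 -0.413  0.065] 0.61
side nut_grip [ 0.46  -0.57   0.064] 0.58
side nut_grip [0.508 0.054 0.019] 0.19
```

View pics/scene0.png

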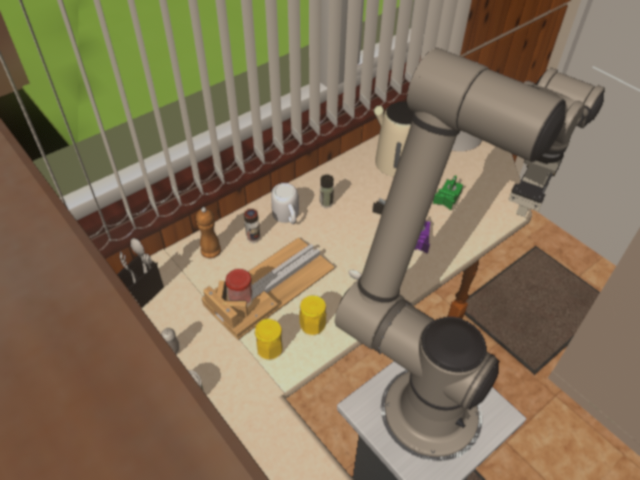

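View pics/side0.png

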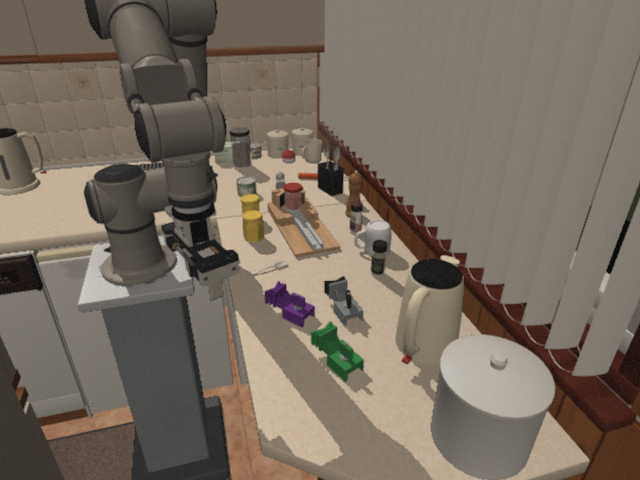

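The side view shows three jaw shapes: purple at (290,305), green at (340,352) and grey at (345,300). The jars are the red-lidded one at (293,195) and yellow ones at (250,207) and (253,226). By the description I want the grey jaw and the red-lidded jar. I'll move the wrist camera over the grey jaw for a close check.

Call:
apply_moves:
  motion: "100 3.9 0.2 -1.2 0 0 0;100 3.9 0.2 -1.2 0 0 0;100 3.9 0.2 -1.2 0 0 0;100 3.9 0.2 -1.2 0 0 0;100 3.9 0.2 -1.2 0 0 0;100 3.9 0.2 -1.2 0 0 0;100 3.9 0.2 -1.2 0 0 0;100 3.9 0.2 -1.2 0 0 0;100 0 0 0 0 0 0;100 0 0 0 0 0 0"

```text
time: 1.75
tool_pos: [0.4824, -0.3961, 0.3222]
tool_rot: [-3.141, 0.001, 0.361]
contact_force: [0.3, -0.0, 0.4]
opening: 0.0918
grip_force: 0.0
```

```bash
cat > h.py <<'E'
from cell import robot
import cv2,numpy as np
from scipy.spatial.transform import Rotation as Ro
def pose():
    s=robot.observe(); T=np.eye(4); T[:3,:3]=Ro.from_euler('xyz',s["tool_rot"]).as_matrix(); T[:3,3]=s["tool_pos"]; return s,T
def shot(n,name=None):
    s,T=pose(); p=robot.read_camera(n); p["f"]=240/np.tan(np.radians(p["fovy"])/2)
    if n=="wrist": C=T@p["hand_eye"]
    else:
        C=np.eye(4); C[:3,:3]=np.array(p["R"]).T; C[:3,3]=-C[:3,:3]@p["t"]
    p["C"]=C; p["n"]=n
    if name: cv2.imwrite(f"pics/{name}.png",p["img"][:,:,::-1])
    return p
def ray(p,u,v):
    d=np.array([u-p["cx"],v-p["cy"]])/p["f"]; r=np.hypot(*d)
    if p["n"]=="wrist": c=np.array([*(d*np.sinc(r/np.pi)),np.cos(r)])
    else: c=np.array([*d,1.])
    if p["n"]=="wrist" and r>0: c[:2]=d/r*np.sin(r)
    return p["C"][:3,3],p["C"][:3,:3]@c
def onz(p,u,v,z):
    o,d=ray(p,u,v); return o+d*(z-o[2])/d[2]
def proj(p,X):
    c=(np.linalg.inv(p["C"])@np.append(X,1))[:3]
    if p["n"]=="wrist":
        q=np.hypot(*c[:2]); k=np.arctan2(q,c[2])/q*p["f"]
    else: k=p["f"]/c[2]
    return np.array([p["cx"]+k*c[0],p["cy"]+k*c[1]])
def go(X,yaw):
    """delta in tool axes (cm, rad) to reach tool-down pose"""
    s,T=pose(); G=Ro.from_euler('xyz',[np.pi,0,yaw]).as_matrix()
    d=T[:3,:3].T@(np.array(X)-T[:3,3])*100; w=Ro.from_matrix(T[:3,:3].T@G).as_rotvec()
    print("pos",np.round(T[:3,3],4),"rot",np.round(s["tool_rot"],3),"-> shift cm",np.round(d,2),"turn",np.round(w,3))
E
python3 - <<'E'
from h import *
p=shot("wrist","w0");print(p["fovy"],p["hand_eye"],pose()[0]["tool_pos"],pose()[0]["time"])
for t in("clamp_jaw","nut_grip"):
    for d in robot.search_frame(t,p): print(t,np.round(d["centre"],3),round(d["score"],2),proj(p,d["centre"]))
E
```

```text
65.70646984690485 [[ 8.24556153e-04 -9.59502179e-01 -2.81699997e-01  7.62250058e-02]
 [ 9.99999660e-01  7.92356730e-04  2.28213932e-04  5.11016182e-04]
 [ 4.23512335e-06 -2.81700090e-01  9.59502506e-01 -1.58314805e-01]
 [ 0.00000000e+00  0.00000000e+00  0.00000000e+00  1.00000000e+00]] [ 0.48199277 -0.39631032  0.32222513] 1.8
clamp_jaw [ 0.457 -0.534  0.037] 0.91 [412.591073   246.80239334]
clamp_jaw [ 0.392 -0.343  0.034] 0.86 [254.89701721 240.98767101]
clamp_jaw [ 0.527 -0.373  0.036] 0.74 [313.61568879 148.77740687]
nut_grip [ 0.46  -0.559  0.065] 0.82 [435.7116304  258.55488107]
nut_grip [ 0.526 -0.394  0.073] 0.55 [330.75453578 158.07115412]
nut_grip [ 0.654 -0.258  0.063] 0.53 [257.33129015  13.859441  ]
```

View pics/w0.png

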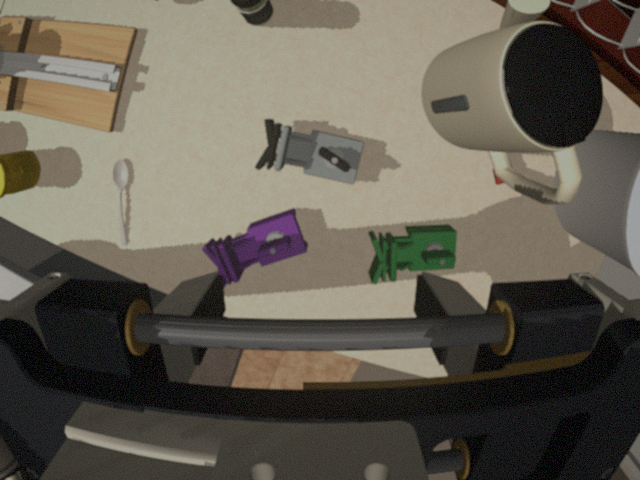

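The wrist view shows the grey jaw with its saddle at about (333,157) and its pad to the left at (270,145). The purple jaw is at (260,245), the green one at (420,250) and the kettle at (500,90). I'll measure the grey jaw, the board and the jar.

```bash
python3 - <<'E'
from h import *
p=shot("wrist")
nut=onz(p,334,159,.07); sad=onz(p,334,157,.034)
# saddle corners seen
for u,v in((313,131),(362,140),(356,182),(306,173)): print("corner",onz(p,u,v,.034).round(4))
print(nut,sad,"pad",onz(p,270,145,.06))
print("wing",onz(p,320,149,.068),onz(p,349,168,.068))
s=shot("side")
for t in("holding_board","jam_jar"):
    for d in robot.trace(t,s)[:3]:
        m=d["pixels"]; print(t,d["score"],m.sum(),np.argwhere(m).mean(0)[::-1])
for u,v in((121,131),(137,25),(110,131)): print("board edge",onz(p,u,v,.015))
go([sad[0],sad[1],.15],1.4)
E
```

```text
corner [ 0.5461 -0.365   0.034 ]
corner [ 0.557  -0.4234  0.034 ]
corner [ 0.5068 -0.4354  0.034 ]
corner [ 0.4955 -0.3748  0.034 ]
[ 0.52577527 -0.39791726  0.07      ] [ 0.52561118 -0.39947431  0.034     ] pad [ 0.51502902 -0.32514626  0.06      ]
wing [ 0.53058076 -0.37961101  0.068     ] [ 0.52222209 -0.41729271  0.068     ]
holding_board 0.78 2562 [301.18735363 226.57181889]
jam_jar 0.89 631 [253.03803487 226.53248811]
jam_jar 0.68 286 [250.13286713 202.98951049]
jam_jar 0.65 478 [293.16527197 196.71129707]
board edge [ 0.4657035  -0.11415432  0.015     ]
board edge [ 0.61153183 -0.08666018  0.015     ]
board edge [ 0.46083734 -0.09627722  0.015     ]
pos [ 0.4823 -0.3964  0.3228] rot [3.142 0.    0.36 ] -> shift cm [ 3.94  1.81 17.28] turn [ 0.    0.   -1.04]
```

Call:
apply_moves:
  motion: "100 0 0 1.2 0 0 -0.173;100 0 0 1.2 0 0 -0.173;100 0 0 1.2 0 0 -0.173;100 0 0 1.2 0 0 -0.173;100 0 0 1.2 0 0 -0.173;100 0 0 1.2 0 0 -0.173;100 0 0 1.2 0 0 -0.173;100 0 0 1.2 0 0 -0.173;100 0 0 0 0 0 0"

```text
time: 3.22
tool_pos: [0.4824, -0.3958, 0.2259]
tool_rot: [-3.14, -0.002, 1.743]
contact_force: [-0.0, 0.1, 0.2]
opening: 0.092
grip_force: 0.0
```

```bash
python3 - <<'E'
from h import *
s=shot("side"); print("kettle base",onz(s,427,355,0),onz(s,400,345,0),onz(s,455,355,0))
p=shot("wrist","w1")
go([.525,-.398,.16],1.745)
E
```

```text
kettle base [ 6.57024619e-01 -5.80761286e-01 -1.11022302e-16] [ 6.10699124e-01 -5.33622277e-01 -1.11022302e-16] [ 7.19440529e-01 -5.98445174e-01 -1.11022302e-16]
pos [ 0.4829 -0.3962  0.2272] rot [3.141 0.    1.741] -> shift cm [-0.88  4.12  6.72] turn [ 0.     0.    -0.004]
```

View pics/w1.png

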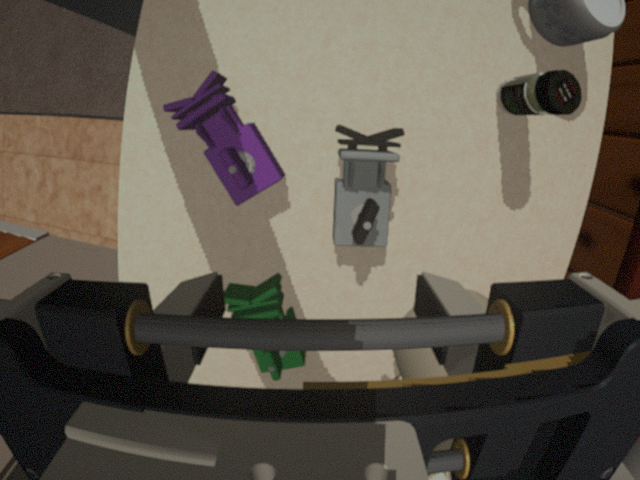

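The close view confirms the choice. The grey jaw's saddle corners are at (336,180), (391,181), (387,245) and (334,244), the nut is at (367,221), and the pad is at (370,135). The wing is turned a little clockwise of the jaw.

```bash
python3 - <<'E'
from h import *
p=shot("wrist")
c=np.array([onz(p,u,v,.034) for u,v in((336,180),(391,181),(387,245),(334,244))]);print(c.round(4),c.mean(0))
for a,b in((3,0),(2,1)): d=c[a]-c[b]; print(np.arctan2(-d[1],-d[0]))
print("pad",onz(p,340,130,.063),onz(p,402,132,.063),"wing",onz(p,374,200,.07),onz(p,360,241,.07),"screw",onz(p,367,226,.068))
print("kettle?",onz(p,405,345,.15))
for d in robot.search_frame("nut_grip",p)[:2]+robot.search_frame("clamp_jaw",p)[:3]: print(d["centre"],d["score"])
c=p["img"][120:260,310:420,::-1]; cv2.imwrite("pics/c1.png",cv2.resize(c,None,fx=4,fy=4,interpolation=cv2.INTER_CUBIC))
E
```

```text
[[ 0.4948 -0.3688  0.034 ]
 [ 0.5473 -0.3601  0.034 ]
 [ 0.5574 -0.4242  0.034 ]
 [ 0.5044 -0.4321  0.034 ]] [ 0.52598376 -0.39627035  0.034     ]
1.72184353346896
1.7266896146153874
pad [ 0.48841516 -0.3212049   0.063     ] [ 0.54197355 -0.31233003  0.063     ] wing [ 0.52807647 -0.37530508  0.07      ] [ 0.5233747  -0.41407607  0.07      ] screw [ 0.52709579 -0.39987023  0.068     ]
kettle? [ 0.56203592 -0.46665115  0.15      ]
[0.3983, -0.3653, 0.069] 0.95
[0.4592, -0.5568, 0.0709] 0.83
[0.5234, -0.3743, 0.0359] 0.91
[0.4475, -0.5009, 0.0562] 0.85
[0.3878, -0.343, 0.0325] 0.76
```

View pics/c1.png

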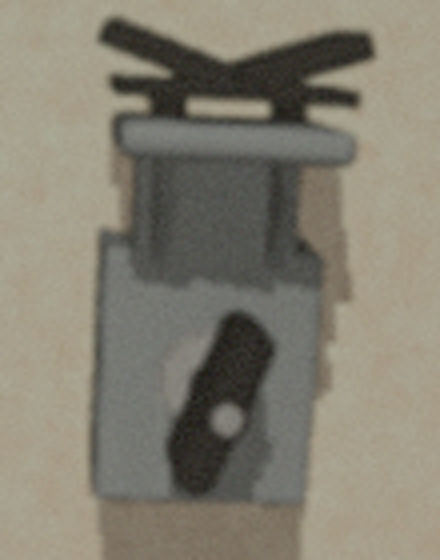

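Call:
apply_moves:
  motion: "100 -0.4 2.1 0 0 0 0.017;100 -0.4 2.15 0 0 0 0;100 0 0 3.5 0 0 0;100 0 0 3.5 0 0 0;100 0 0 3.5 0 0 0;100 0 0 3.5 0 0 0;100 0 0 3 0 0 0;100 0 0 2.5 0 0 0;100 0 0 1.4 0 0 0;100 0 0 0.7 0 0 0;100 0 0 0 0 0 0;100 0 0 0 0 0 0"
  force: 25

```text
time: 4.97
tool_pos: [0.5267, -0.3974, 0.0118]
tool_rot: [3.14, 0.002, 1.728]
contact_force: [0.1, 0.5, 0.0]
opening: 0.0919
grip_force: 0.0
```

Call:
apply_moves:
  motion: "55 0 0 0 0 0 0;45 0 0 0 0 0 0;45 0 0 0 0 0 0;45 0 0 0 0 0 0;45 0 0 0 0 0 0;45 0 0 0 0 0 0"
  force: 30

```text
time: 5.72
tool_pos: [0.526, -0.397, 0.0107]
tool_rot: [-3.141, 0.0, 1.728]
contact_force: [-0.6, -1.0, 1.0]
opening: 0.0539
grip_force: 29.9
```

Call:
apply_moves:
  motion: "45 0 0 -1 0 0 0;45 0 0 -2.5 0 0 0;45 0 0 -4 0 0 0;45 0 0 -4.5 0 0 0;45 0 0 -4.5 0 0 0;45 0 0 -4 0 0 0;45 2 -0.4 -1 0 0 0;45 4 -0.8 -0.5 0 0 0;45 4.5 -0.9 -0.5 0 0 0;45 4.5 -0.9 -0.5 0 0 0;45 4.5 -0.9 -0.5 0 0 0;45 4.5 -0.9 -0.5 0 0 0;45 4.5 -0.9 0 0 0 0;45 4.5 -0.9 0 0 0 0;45 4.5 -0.9 0 0 0 0;45 3 -0.5 0 0 0 0;45 1 -0.2 0 0 0 0;45 0 0 0 0 0 0;45 0 0 0 0 0 0"

```text
time: 8.1
tool_pos: [0.3807, -0.0007, 0.2507]
tool_rot: [3.141, 0.001, 1.727]
contact_force: [0.7, -0.1, -4.5]
opening: 0.0539
grip_force: 29.9
```

```bash
python3 - <<'E'
from h import *
p=shot("wrist","w2")
print(pose()[0])
E
```

```text
{'time': 8.15, 'qpos': array([-2.03537312e-01,  5.02456951e-02,  1.82947844e+00, -3.92146190e-04,
        1.26172177e+00, -3.59386266e-01]), 'qvel': array([-0.00225897,  0.00222283,  0.00165097,  0.00249941,  0.00013568,
        0.00242084]), 'joint_efforts': array([ 2.63931882e-01, -2.91615933e+01, -2.59659326e+01,  1.09483525e-01,
        8.97855009e-02, -6.39797872e-03]), 'tool_pos': array([ 0.38068268, -0.00068215,  0.25066889]), 'tool_rot': array([3.14158669e+00, 4.01319663e-04, 1.72676453e+00]), 'contact_force': array([ 0.28548701, -0.08754163, -5.39523727]), 'torque': array([-0.06101355, -0.11191197,  0.03146583]), 'grip_force': 29.941007494926453, 'opening': 0.05390307450268067}
```

View pics/w2.png

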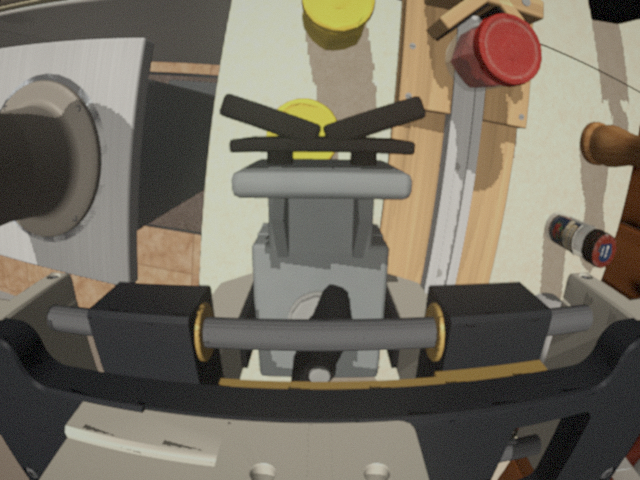

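The wrist view shows the held jaw square in the gripper. The bare rail runs from (462,100) to (440,285), the deck front edge is near v≈115, and the red lid is at (507,48). I'll fit a board edge model to the picture.

```bash
cat > fit.py <<'E'
from h import *
from scipy.optimize import minimize
def lines():
    L=[]
    t=np.linspace(-.11,.03,60)
    for x,z,w in((-.075,.015,1),(.075,.015,1),(-.018,.035,1),(.018,.035,1),(-.007,.035,1),(.007,.035,1)):
        L.append((np.c_[0*t+x,t,0*t+z],np.array([1,0,0]),w))
    for s in(-1,1):
        x=s*np.linspace(.022,.068,25); L.append((np.c_[x,0*x+.035,0*x+.035],np.array([0,1,0]),1))
    return L
def W(q,P):
    c,s=np.cos(q[2]),np.sin(q[2])   # q[2]= yaw of board frame (x axis)
    return P@np.array([[c,-s,0],[s,c,0],[0,0,1]]).T+[q[0],q[1],0]
def fit(p,q0,sig=(3,1.2),lim=None):
    g=cv2.cvtColor(p["img"],cv2.COLOR_RGB2LAB)[:,:,0].astype(np.float32)
    q=np.array(q0,float)
    for s in sig:
        b=cv2.GaussianBlur(g,(0,0),s); gx=cv2.Sobel(b,cv2.CV_32F,1,0)*s; gy=cv2.Sobel(b,cv2.CV_32F,0,1)*s
        def cost(q):
            tot=0
            for P,n,w in lines():
                a=np.array([proj(p,X) for X in W(q,P)]); e=np.array([proj(p,X) for X in W(q,P+n*1e-3)])-a
                e/=np.linalg.norm(e,axis=1)[:,None]
                m=np.ones(len(a),bool) if lim is None else lim(a)
                a,e=a[m],e[m]
                if len(a)<5: continue
                mx,my=a[:,0].astype(np.float32),a[:,1].astype(np.float32)
                d=cv2.remap(gx,mx,my,1)[:,0]*e[:,0]+cv2.remap(gy,mx,my,1)[:,0]*e[:,1]
                tot+=w*np.mean(np.minimum(np.abs(d),40))
            return -tot
        best=None
        r=(.008,.008,.05) if s==sig[0] else (.002,.002,.01)
        for a in np.linspace(-1,1,5):
            for b2 in np.linspace(-1,1,3):
                for c in(-1,0,1):
                    x=q+np.array(r)*[a,b2,c]; v=cost(x)
                    if best is None or v<best[0]: best=(v,x)
        S=np.vstack([best[1]]+[best[1]+np.eye(3)[i]*r[i]/2 for i in range(3)])
        o=minimize(cost,best[1],method="Nelder-Mead",options=dict(initial_simplex=S,maxiter=120)); q=o.x
    return q,o.fun
E
python3 - <<'E'
from fit import *
p=shot("wrist")
lim=lambda a:(a[:,0]>425)&(a[:,1]<265)&(a[:,1]>2)|((a[:,0]>390)&(a[:,1]<265)&(a[:,1]>160))
q,f=fit(p,[.508,.067,.18],lim=lim);print(q,f)
im=p["img"][:,:,::-1].copy(); im=cv2.resize(im,None,fx=3,fy=3,interpolation=cv2.INTER_CUBIC)
for P,n,w in lines():
    for X in W(q,P)[::3]: cv2.circle(im,tuple(((proj(p,X)+.5)*3).astype(int)),2,(0,255,0),-1)
cv2.imwrite("pics/f1.png",im[0:590,1120:1800][:590])
hsv=cv2.cvtColor(p["img"],cv2.COLOR_RGB2HSV); m=((hsv[:,:,0]<8)|(hsv[:,:,0]>172))&(hsv[:,:,1]>150)&(hsv[:,:,2]>60); m[150:]=0;m[:,:440]=0;m[:,560:]=0
print(m.sum(),np.argwhere(m).min(0),np.argwhere(m).max(0))
E
```

```text
[0.51385084 0.05771615 0.08335675] -193.86876237939506
3062 [ 12 474] [ 85 540]
```

View pics/f1.png

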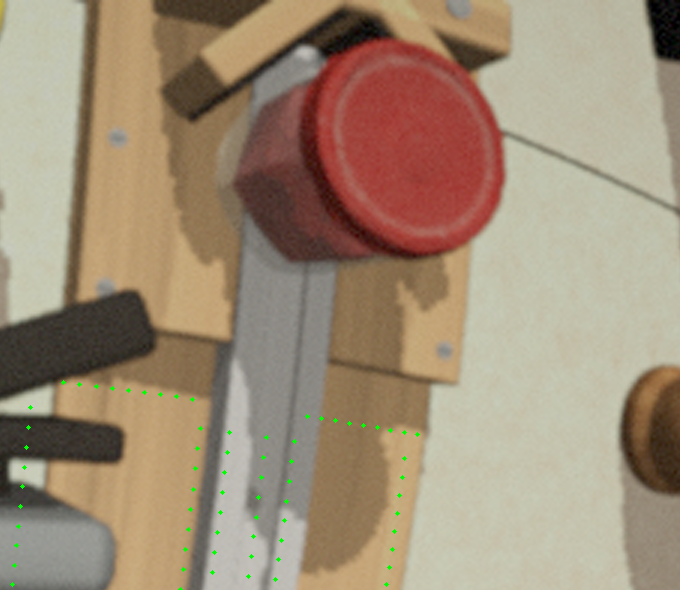

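The overlay shows the auto-fit is off because of the shadows. I'll refit from hand-picked crop points: rail left edge (230,350)-(205,590), rail right edge (336,270)-(297,590), right deck corner (457,383), deck front edges, and plank right edge (428,400)-(400,590).

```bash
python3 - <<'E'
from h import *
from scipy.optimize import least_squares
p=shot("wrist")
# (crop u,v, z, axis, value)
D=[(230,350,.035,0,-.018),(205,590,.035,0,-.018),(336,270,.035,0,.018),(297,590,.035,0,.018),(322,385,.035,0,.018),
(457,383,.035,1,.035),(330,361,.035,1,.035),(230,341,.035,1,.035),(155,328,.035,1,.035),
(428,400,.015,0,.075),(400,590,.015,0,.075),(457,383,.035,0,.075),(470,250,.035,0,.075)]
X=[onz(p,(u+1120)/3-.3,v/3-.3,z) for u,v,z,a,b in D]
def res(q):
    c,s=np.cos(q[2]),np.sin(q[2]); Ri=np.array([[c,s],[-s,c]])
    return [(Ri@(x[:2]-q[:2]))[a]-b for x,(u,v,z,a,b) in zip(X,D)]
o=least_squares(res,[.508,.067,.16]);q=o.x
print(q,np.round(np.array(res(q))*1e3,1))
# jar: lid ellipse top centre
C=onz(p,(403+1120)/3-.3,147/3-.3,.121); c,s=np.cos(q[2]),np.sin(q[2]);print("jar",C,np.array([[c,s],[-s,c]])@(C[:2]-q[:2]))
np.save("q.npy",q)
# grid check on w/ slot line
for u,v in((305,265),(268,590)):
    x=onz(p,(u+1120)/3,v/3,.035);print(np.array([[c,s],[-s,c]])@(x[:2]-q[:2]))
# jaw in gripper: pad/back plate top edge
B=np.array([c*0-s*-.07+q[0]*0,0])
t=q[:2]+np.array([[c,-s],[s,c]])@[0,-.07]; print(t); go([t[0],t[1],.12],q[2]+np.pi/2)
E
```

```text
[0.52043545 0.08009866 0.07832244] [-0.4  1.2  1.2  1.   0.   0.3 -0.9  0.   0.5 -1.  -1.4 -0.5 -0. ]
jar [0.51173436 0.17256379 0.121     ] [-0.00143972  0.09286246]
[0.00733355 0.06637026]
[ 0.00783887 -0.05089657]
[0.52591242 0.01031325]
pos [ 0.3806 -0.0006  0.2506] rot [-3.141  0.     1.727] -> shift cm [-1.18 14.53 13.05] turn [-0.     0.     0.077]
```

```bash
python3 - <<'E'
from h import *
q=np.load("q.npy");c,s=np.cos(q[2]),np.sin(q[2])
for n in("side","wrist"):
    p=shot(n)
    for t in("spice_a","mug_blue","salt_shaker","pepper_mill","tin_half","teaspoon"):
        for d in robot.search_frame(t,p)[:2]: print(n,t,np.round(d["centre"],3),round(d["score"],2),np.round(np.array([[c,s],[-s,c]])@(d["centre"][:2]-q[:2]),3))
E
```

```text
side spice_a [ 0.687 -0.002  0.059] 0.71 [ 0.159 -0.095]
side spice_a [ 0.664 -0.258  0.062] 0.59 [ 0.116 -0.349]
side mug_blue [ 0.698 -0.137  0.069] 0.87 [ 0.16 -0.23]
side pepper_mill [0.723 0.119 0.104] 0.72 [0.205 0.023]
side pepper_mill [0.509 0.37  0.056] 0.68 [0.011 0.29 ]
side tin_half [0.384 0.394 0.041] 0.9 [-0.112  0.323]
side teaspoon [0.507 0.057 0.02 ] 0.52 [-0.015 -0.022]
side teaspoon [ 0.382 -0.135  0.008] 0.4 [-0.154 -0.204]
wrist spice_a [0.676 0.016 0.073] 0.73 [ 0.15  -0.076]
wrist spice_a [ 0.679 -0.248  0.107] 0.61 [ 0.132 -0.339]
wrist mug_blue [ 0.705 -0.081  0.032] 0.8 [ 0.172 -0.175]
wrist mug_blue [0.507 0.072 0.019] 0.46 [-0.014 -0.007]
wrist salt_shaker [0.375 0.044 0.289] 0.33 [-0.148 -0.025]
wrist pepper_mill [0.711 0.134 0.051] 0.55 [0.194 0.039]
wrist pepper_mill [0.375 0.011 0.306] 0.4 [-0.15  -0.057]
wrist tin_half [0.507 0.076 0.019] 0.66 [-0.014 -0.003]
```

Call:
apply_moves:
  motion: "45 0 0 0 0 0 0.077;45 0 3 0 0 0 0;45 0 4 0 0 0 0;45 0 4 2 0 0 0;45 0 2.5 4 0 0 0;45 0 1.07 4 0 0 0;45 0 0 4 0 0 0;45 0 0 2.5 0 0 0;45 0 0 1 0 0 0;45 0 0 0 0 0 0;45 0 0 0 0 0 0"

```text
time: 10.32
tool_pos: [0.5264, 0.0117, 0.0769]
tool_rot: [3.139, 0.001, 1.651]
contact_force: [0.4, -1.0, -4.9]
opening: 0.0539
grip_force: 29.9
```

```bash
python3 - <<'E'
from h import *
p=shot("wrist"); s=shot("side")
a=cv2.resize(p["img"][0:260,180:500],None,fx=1.5,fy=1.5,interpolation=cv2.INTER_CUBIC)
b=cv2.resize(s["img"][180:260,255:345],None,fx=390/80,fy=390/80,interpolation=cv2.INTER_CUBIC)
b=b[:,:310]
cv2.imwrite("pics/h1.png",np.hstack([a,b])[:,:,::-1]);print(a.shape,b.shape)
E
```

```text
(390, 480, 3) (390, 310, 3)
```

View pics/h1.png

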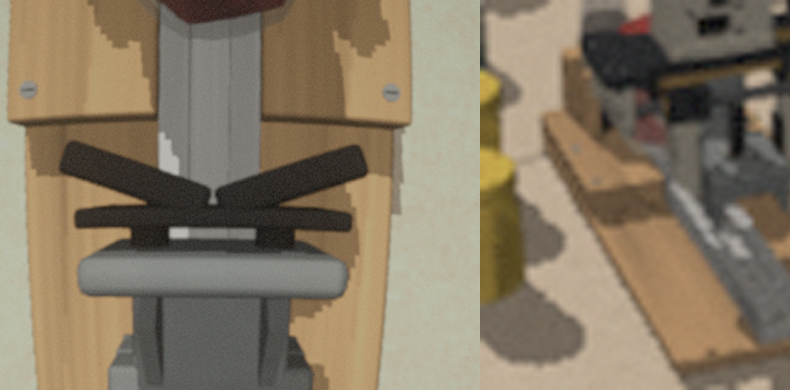

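The rail midline is at crop x≈209.5 over v=20 to 120, so the yaw is aligned. The pad notch is at (213,195), centred on the rail to within a couple of mm. I'll compute the remaining offset.

```bash
python3 - <<'E'
from h import *
p=shot("wrist"); s,T=pose(); Ti=np.linalg.inv(T)
f=lambda u,v,z:(Ti@np.append(onz(p,u/1.5+180-.17,v/1.5-.17,z),1))[:3]*1e3
jz=s["tool_pos"][2]-.0107
print("tcp z",s["tool_pos"],jz)
for n,u,v,z in(("railL",158,118,.035),("railR",261,118,.035),("railL",160,25,.035),("railR",259,25,.035),("deckL",8,121,.035),("deckR",411,121,.035),("notch",213,193,jz+.063),("padL",62,170,jz+.063),("padR",366,172,jz+.063),("plateL",78,275,jz+.06),("plateR",348,275,jz+.06),("slotL",189,118,.035),("slotR",231,118,.035)):print(n,f(u,v,z).round(1))
E
```

```text
tcp z [0.5261613  0.01172703 0.0767616 ] 0.06606160032198788
railL [102.1 -17.6  41.7]
railR [102.1  18.7  41.7]
railL [137.2 -17.1  41.7]
railR [137.2  18.1  41.7]
deckL [104.4 -73.4  41.6]
deckR [104.6  74.6  41.9]
notch [ 75.2   1.1 -52.3]
padL [ 80.3 -27.8 -52.4]
padR [ 80.1  30.5 -52.3]
plateL [ 59.3 -26.  -49.4]
plateR [ 59.3  28.4 -49.3]
slotL [101.9  -6.7  41.7]
slotR [101.9   8.1  41.7]
```

Call:
apply_moves:
  motion: "45 0 -0.06 1.5 0 0 0;45 0 0 1.2 0 0 0;45 0 0 0.5 0 0 0;45 0 0 0.4 0 0 0;45 0 0 0.3 0 0 0;45 0 0 0.3 0 0 0;45 0 0 0 0 0 0"

```text
time: 11.35
tool_pos: [0.5249, 0.0117, 0.0336]
tool_rot: [-3.141, 0.0, 1.651]
contact_force: [-0.1, -0.1, -5.6]
opening: 0.0539
grip_force: 29.9
```

Call:
apply_moves:
  motion: "45 0 0 0.2 0 0 0;45 0 0 0.2 0 0 0;45 0 0 0.1 0 0 0;45 0 0 0.1 0 0 0;45 0 0 0 0 0 0;45 0 0 0 0 0 0"

```text
time: 12.1
tool_pos: [0.5249, 0.0117, 0.0277]
tool_rot: [3.142, 0.0, 1.651]
contact_force: [-0.0, -1.0, -5.0]
opening: 0.0535
grip_force: 29.9
```

Call:
apply_moves:
  motion: "45 0 0 0.1 0 0 0;45 0 0 0.05 0 0 0;45 0 0 0 0 0 0"

```text
time: 12.48
tool_pos: [0.525, 0.0117, 0.0274]
tool_rot: [3.141, 0.0, 1.651]
contact_force: [-3.7, 0.6, 7.3]
opening: 0.0539
grip_force: 29.9
```

Call:
apply_moves:
  motion: "100 0 0 0 0 0 0;100 0 0 0 0 0 0;100 0 0 0 0 0 0;100 0 0 -1 0 0 0;100 0 0 -3 0 0 0;100 0 0 -4 0 0 0;100 0 0 -4 0 0 0;100 0 0 -2 0 0 0;100 0 0 0 0 0 0"

```text
time: 13.6
tool_pos: [0.5259, 0.0116, 0.1682]
tool_rot: [3.137, 0.001, 1.651]
contact_force: [-0.3, -0.3, -0.2]
opening: 0.0918
grip_force: 0.0
```

```bash
python3 - <<'E'
from h import *
p=shot("wrist")
cv2.imwrite("pics/n1.png",cv2.resize(p["img"][60:380,180:500],None,fx=1.8,fy=1.8,interpolation=cv2.INTER_CUBIC)[:,:,::-1])
print(pose()[0]["tool_pos"])
E
```

```text
[0.52503449 0.01172487 0.16669872]
```

View pics/n1.png

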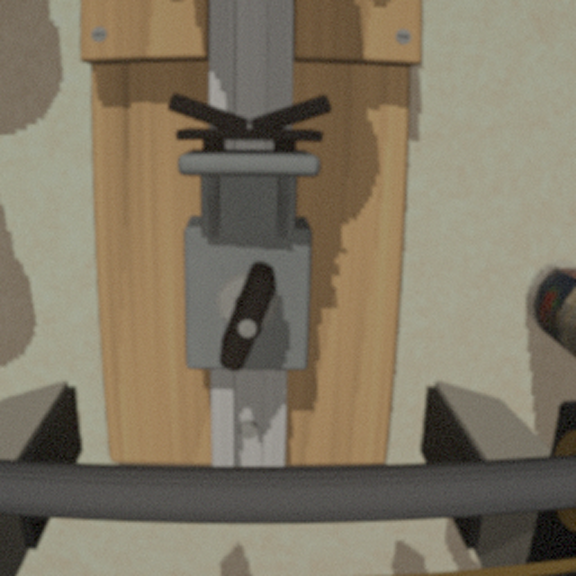

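The jaw sits square on the rail. The wing runs from (232,367) to (263,265), about 0.29 rad clockwise of the jaw, with the stud at (247,328). I'll turn the wrist the long way round so the last joint has room for all the clockwise turning.

Call:
apply_moves:
  motion: "60 0 0 0 0 0 -0.178;60 0 0 0 0 0 -0.178;60 0 0 0 0 0 -0.178;60 0 0 0 0 0 -0.178;60 0 0 0 0 0 -0.178;60 0 0 0 0 0 -0.178;60 0 0 0 0 0 -0.178;60 0 0 0 0 0 -0.178;60 0 0 0 0 0 -0.178;60 0 0 0 0 0 -0.178;60 0 0 0 0 0 -0.178;60 0 0 0 0 0 -0.178;60 0 0 0 0 0 -0.178;60 0 0 0 0 0 -0.178;60 0 0 0 0 0 -0.178;60 0 0 0 0 0 -0.178;60 0 0 0 0 0 0;60 0 0 0 0 0 0"
  force: 15

```text
time: 15.9
tool_pos: [0.5245, 0.0118, 0.1655]
tool_rot: [3.14, -0.0, -1.788]
contact_force: [-0.3, 1.2, -0.9]
opening: 0.055
grip_force: 0.0
```

```bash
python3 - <<'E'
from h import *
print(pose()[0]["qpos"]); go([.525,.0117,.066],1.361-np.pi)
E
```

```text
[-1.23663325e-01  3.99890749e-01  1.61669481e+00 -8.23973907e-05
  1.12638596e+00 -3.04813029e+00]
pos [0.5245 0.0118 0.1655] rot [ 3.14  -0.    -1.788] -> shift cm [-0.01 -0.06  9.95] turn [ 0.001 -0.    -0.007]
```

Call:
apply_moves:
  motion: "60 0 -0.06 3 0 0 0;60 0 0 3 0 0 0;60 0 0 2 0 0 0;50 0 0 1.2 0 0 0;40 0 0 0.7 0 0 0;30 0 0 0 0 0 0;5 0 0 0 0 0 0;5 0 0 0 0 0 0;5 0 0 0 0 0 0;5 0 0 0 0 0 0;5 0 0 0 0 0 0"
  force: 35

```text
time: 17.27
tool_pos: [0.5254, 0.0116, 0.0677]
tool_rot: [-3.141, -0.0, -1.784]
contact_force: [-3.0, -0.5, 6.8]
opening: 0.0099
grip_force: 34.8
```

```bash
python3 - <<'E'
from h import *
s=robot.observe(); print({k:np.round(s[k],3) for k in("tool_pos","tool_rot","contact_force","torque","qpos","grip_force")})
p=shot("wrist"); p=shot("wrist"); s=robot.observe(); print({k:np.round(s[k],3) for k in("tool_pos","tool_rot","contact_force","torque")})
E
```

```text
{'tool_pos': array([0.525, 0.012, 0.068]), 'tool_rot': array([-3.141, -0.   , -1.784]), 'contact_force': array([-2.991, -0.456,  6.786]), 'torque': array([ 0.186,  0.531, -0.023]), 'qpos': array([-0.124,  0.526,  1.725, -0.   ,  0.89 , -3.052]), 'grip_force': np.float64(34.836)}
{'tool_pos': array([0.525, 0.012, 0.068]), 'tool_rot': array([-3.141, -0.   , -1.784]), 'contact_force': array([-2.664, -0.376,  6.284]), 'torque': array([ 0.137,  0.492, -0.049])}
```

Call:
apply_moves:
  motion: "5 0 0 -0.16 0 0 0;5 0 0 0 0 0 0.06;5 0 0 0 0 0 0.12;5 0 0 0 0 0 0.12;5 0 0 0 0 0 0.12;5 0 0 0 0 0 0.12;5 0 0 0 0 0 0.12;5 0 0 0 0 0 0.12;5 0 0 0 0 0 0.12;5 0 0 0 0 0 0.12;5 0 0 0 0 0 0.12;5 0 0 0 0 0 0.06;5 0 0 0 0 0 0;5 0 0 0 0 0 0"

```text
time: 19.12
tool_pos: [0.5253, 0.0116, 0.0684]
tool_rot: [3.141, -0.001, -2.983]
contact_force: [-0.0, -0.8, -4.7]
opening: 0.0093
grip_force: 34.9
```

```bash
cat > st.py <<'E'
from h import *
s=robot.observe(); q=np.load("q.npy"); c,sn=np.cos(q[2]),np.sin(q[2]); M=np.array([[c,sn],[-sn,c]])
print("t",s["time"],"board xy mm",(M@(s["tool_pos"][:2]-q[:2])*1e3).round(2),"z",s["tool_pos"][2].round(4),"yaw",s["tool_rot"][2].round(3),"F board",(M@s["contact_force"][:2]).round(2),s["contact_force"][2].round(2),"T",s["torque"].round(3),"q6",s["qpos"][5].round(3),"grip",s["grip_force"],s["opening"])
E
python3 st.py
```

```text
t 19.125 board xy mm [ -0.49 -68.64] z 0.0684 yaw -2.983 F board [-0.07 -0.77] -4.7 T [ 0.098 -0.266  0.011] q6 -1.853 grip 34.863327741622925 0.009341482461805299
```

Call:
apply_moves:
  motion: "5 0 0 0.06 0 0 0.1;5 0 0 0 0 0 0.1;5 0 0 0 0 0 0.05;5 0 0 0 0 0 0;5 0 0 0 0 0 0"

```text
time: 19.75
tool_pos: [0.5255, 0.0116, 0.0681]
tool_rot: [-3.141, -0.0, 3.05]
contact_force: [0.6, -0.1, -6.1]
opening: 0.0095
grip_force: 34.9
```

```bash
python3 st.py
```

```text
t 19.75 board xy mm [ -0.33 -68.69] z 0.0681 yaw 3.05 F board [ 0.57 -0.16] -6.11 T [ 0.073 -0.241  0.007] q6 -1.603 grip 34.86436665058136 0.00949049151536228
```

Call:
apply_moves:
  motion: "5 0 0 0.1 0 0 0.05;5 0 0 0 0 0 0.05;5 0 0 0 0 0 0.02;5 0 0 0 0 0 0;5 0 0 0 0 0 0"

```text
time: 20.38
tool_pos: [0.5257, 0.0116, 0.0677]
tool_rot: [-3.142, 0.001, 2.93]
contact_force: [-1.6, 0.4, 5.5]
opening: 0.0099
grip_force: 34.9
```

```bash
python3 st.py
```

```text
t 20.375 board xy mm [ -0.09 -68.72] z 0.0677 yaw 2.93 F board [-1.58  0.58] 5.47 T [0.083 0.253 0.021] q6 -1.482 grip 34.86876368522644 0.009930819960850606
```

Call:
apply_moves:
  motion: "5 0 0 -0.04 0 0 0.05;5 0 0 0 0 0 0;5 0 0 0 0 0 0"

```text
time: 20.75
tool_pos: [0.5256, 0.0116, 0.0677]
tool_rot: [-3.142, 0.0, 2.88]
contact_force: [-0.2, 0.8, 3.8]
opening: 0.0095
grip_force: 34.9
```

```bash
python3 st.py
```

```text
t 20.75 board xy mm [ -0.17 -68.71] z 0.0677 yaw 2.88 F board [-0.12  0.8 ] 3.79 T [0.151 0.041 0.01 ] q6 -1.433 grip 34.86595094203949 0.009531771560271225
```

Call:
apply_moves:
  motion: "5 0 0 0 0 0 0.05;5 0 0 0 0 0 0;5 0 0 0 0 0 0"

```text
time: 21.12
tool_pos: [0.5257, 0.0116, 0.0677]
tool_rot: [3.142, 0.0, 2.83]
contact_force: [-1.5, -0.3, 4.1]
opening: 0.0099
grip_force: 34.9
```

```bash
python3 st.py
```

```text
t 21.125 board xy mm [ -0.14 -68.74] z 0.0677 yaw 2.83 F board [-1.53 -0.17] 4.1 T [ 0.087  0.031 -0.002] q6 -1.383 grip 34.86653029918671 0.009905413616522338
```

Call:
apply_moves:
  motion: "5 0 0 0 0 0 0.05;5 0 0 0 0 0 0.03;5 0 0 0 0 0 0;5 0 0 0 0 0 0"

```text
time: 21.62
tool_pos: [0.5257, 0.0116, 0.0677]
tool_rot: [-3.142, 0.0, 2.75]
contact_force: [-0.4, -0.4, 6.3]
opening: 0.01
grip_force: 34.9
```

```bash
python3 st.py; python3 - <<'E'
from h import *
p=shot("wrist")
cv2.imwrite("pics/n2.png",p["img"][:,:,::-1])
E
```

```text
t 21.625 board xy mm [ -0.16 -68.73] z 0.0677 yaw 2.75 F board [-0.47 -0.41] 6.34 T [0.054 0.031 0.098] q6 -1.303 grip 34.904855489730835 0.00998666248407258
```

View pics/n2.png

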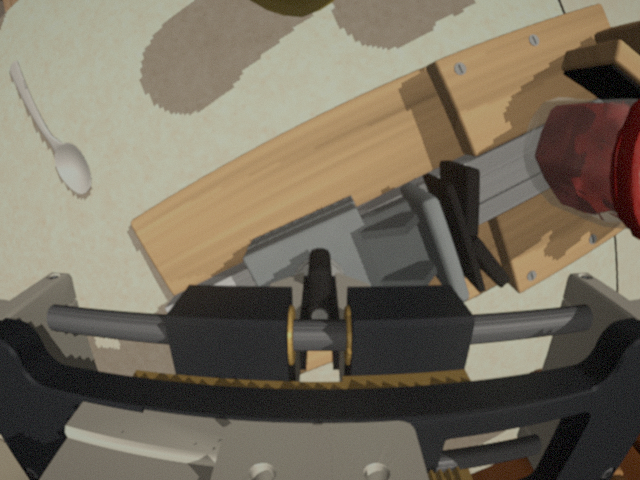

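The torque of 0.098 N m shows the bolt is at its stop. The picture shows the pad facing the jar, the jar ahead at (590,160) and the fingers pinching the wing at (320,280). Next I slide the jaw toward the jar, still holding the wing.

Call:
apply_moves:
  motion: "5 0.14 0.27 -0.03 0 0 0;5 0.271 0.535 0 0 0 0;5 0.271 0.535 0 0 0 0;5 0.271 0.535 0 0 0 0;5 0.271 0.535 0 0 0 0;5 0.271 0.535 0 0 0 0;5 0.271 0.535 0 0 0 0;5 0.14 0.27 0 0 0 0;5 0 0 0 0 0 0;5 0 0 0 0 0 0"

```text
time: 22.92
tool_pos: [0.5227, 0.0532, 0.0678]
tool_rot: [-3.141, 0.001, 2.749]
contact_force: [1.7, -4.3, 0.4]
opening: 0.0096
grip_force: 34.9
```

```bash
python3 st.py
```

```text
t 22.925 board xy mm [  0.12 -27.01] z 0.0678 yaw 2.749 F board [ 1.41 -4.42] 0.41 T [-0.91  -0.562  0.074] q6 -1.222 grip 34.907607436180115 0.009628092864669693
```

Call:
apply_moves:
  motion: "5 0.136 0.268 0 0 0 0;5 0.136 0.268 0 0 0 0;5 0.09 0.18 0 0 0 0;5 0.09 0.18 0 0 0 0;5 0.09 0.18 0 0 0 0;5 0.09 0.18 0 0 0 0;5 0 0 0 0 0 0"

```text
time: 23.8
tool_pos: [0.5215, 0.0672, 0.0678]
tool_rot: [-3.141, 0.001, 2.749]
contact_force: [1.9, -5.1, 0.4]
opening: 0.0096
grip_force: 34.9
```

```bash
python3 st.py; python3 - <<'E'
from h import *
for n in("side","wrist"):
    p=shot(n)
    for d in robot.search_frame("jam_jar",p)[:3]: print(n,d["centre"],d["score"])
E
```

```text
t 23.8 board xy mm [  0.05 -12.99] z 0.0678 yaw 2.749 F board [ 1.47 -5.25] 0.38 T [-0.952 -0.537  0.082] q6 -1.195 grip 34.91489768028259 0.009602673601141549
side [0.5259, 0.0617, 0.0643] 0.68
side [0.3512, 0.0389, 0.0532] 0.63
side [0.3645, 0.1714, 0.0805] 0.54
wrist [0.3876, 0.0619, 0.0566] 0.83
wrist [0.5005, 0.1637, 0.1211] 0.62
```

Call:
apply_moves:
  motion: "5 0.09 0.18 0 0 0 0;5 0.045 0.09 0 0 0 0;5 0 0 0 0 0 0"

```text
time: 24.38
tool_pos: [0.5213, 0.0701, 0.0678]
tool_rot: [-3.141, 0.001, 2.749]
contact_force: [2.0, -5.4, 1.0]
opening: 0.0096
grip_force: 34.9
```

```bash
python3 st.py
```

```text
t 24.375 board xy mm [  0.03 -10.08] z 0.0678 yaw 2.749 F board [ 1.62 -5.52] 0.96 T [-1.11  -0.595  0.1  ] q6 -1.189 grip 34.91914987564087 0.009552710378114376
```

Call:
apply_moves:
  motion: "5 0.045 0.09 0 0 0 0;5 0.045 0.09 0 0 0 0;5 0 0 0 0 0 0"

```text
time: 24.75
tool_pos: [0.5208, 0.0719, 0.0678]
tool_rot: [-3.141, 0.0, 2.749]
contact_force: [0.9, -6.6, 0.9]
opening: 0.0098
grip_force: 34.9
```

```bash
python3 st.py
```

```text
t 24.75 board xy mm [-0.23 -8.19] z 0.0678 yaw 2.749 F board [ 0.34 -6.63] 0.88 T [-1.267 -0.332  0.089] q6 -1.185 grip 34.93487298488617 0.009760430238344917
```

Call:
apply_moves:
  motion: "5 0.045 0.09 0 0 0 0;5 0 0 0 0 0 0;5 0 0 0 0 0 0"

```text
time: 25.12
tool_pos: [0.5207, 0.0726, 0.0678]
tool_rot: [-3.14, 0.0, 2.749]
contact_force: [-0.2, -7.9, 0.9]
opening: 0.0095
grip_force: 35.0
```

```bash
python3 st.py
```

```text
t 25.125 board xy mm [-0.33 -7.5 ] z 0.0678 yaw 2.749 F board [-0.79 -7.89] 0.85 T [-1.506 -0.316  0.095] q6 -1.184 grip 34.95042085647583 0.009475224115974316
```

Call:
apply_moves:
  motion: "5 0.045 0.09 0 0 0 0;5 0 0 0 0 0 0;5 0 0 0 0 0 0"

```text
time: 25.5
tool_pos: [0.5206, 0.0733, 0.0678]
tool_rot: [-3.14, 0.0, 2.749]
contact_force: [0.8, -9.0, 1.6]
opening: 0.0102
grip_force: 35.0
```

```bash
python3 st.py
```

```text
t 25.5 board xy mm [-0.32 -6.82] z 0.0678 yaw 2.749 F board [ 0.14 -9.01] 1.6 T [-1.837 -0.347  0.072] q6 -1.182 grip 34.965943694114685 0.010176284486515072
```

Call:
apply_moves:
  motion: "5 0.045 0.09 0 0 0 0;5 0.01 0.02 0 0 0 0;5 0 0 0 0 0 0"

```text
time: 25.88
tool_pos: [0.5206, 0.074, 0.0678]
tool_rot: [-3.139, 0.001, 2.749]
contact_force: [0.5, -11.1, 1.6]
opening: 0.0097
grip_force: 35.0
```

```bash
python3 st.py
```

```text
t 25.875 board xy mm [-0.32 -6.05] z 0.0678 yaw 2.749 F board [ -0.36 -11.08] 1.63 T [-2.195 -0.342  0.055] q6 -1.179 grip 34.98882293701172 0.009735957577369173
```

Call:
apply_moves:
  motion: "5 0 0 0 0 0 0.05;5 0 0 0 0 0 0.05;5 0 0 0 0 0 0.05;5 0 0 0 0 0 0;5 0 0 0 0 0 0"

```text
time: 26.5
tool_pos: [0.5205, 0.074, 0.0678]
tool_rot: [-3.139, 0.001, 2.6]
contact_force: [0.6, -11.0, 1.2]
opening: 0.0098
grip_force: 35.0
```

```bash
python3 st.py
```

```text
t 26.5 board xy mm [-0.36 -6.06] z 0.0678 yaw 2.6 F board [ -0.28 -11.01] 1.23 T [-2.246 -0.314  0.149] q6 -1.029 grip 35.02795100212097 0.009793162688544348
```

Call:
apply_moves:
  motion: "5 0 0 0 0 0 0.05;5 0 0 0 0 0 0.05;5 0 0 0 0 0 0;5 0 0 0 0 0 0"

```text
time: 27.0
tool_pos: [0.5206, 0.0741, 0.0678]
tool_rot: [-3.139, 0.001, 2.5]
contact_force: [0.8, -10.1, 1.8]
opening: 0.0096
grip_force: 35.0
```

```bash
python3 st.py
```

```text
t 27.0 board xy mm [-0.32 -6.03] z 0.0678 yaw 2.5 F board [ 1.000e-02 -1.016e+01] 1.81 T [-2.26  -0.301  0.176] q6 -0.929 grip 35.04583775997162 0.009584407959050564
```

Call:
apply_moves:
  motion: "5 0 0 0 0 0 0.05;5 0 0 0 0 0 0.05;5 0 0 0 0 0 0;5 0 0 0 0 0 0"

```text
time: 27.5
tool_pos: [0.5206, 0.0741, 0.0678]
tool_rot: [-3.139, 0.002, 2.4]
contact_force: [0.9, -12.0, 1.4]
opening: 0.0099
grip_force: 35.0
```

```bash
python3 st.py
```

```text
t 27.5 board xy mm [-0.33 -6.01] z 0.0678 yaw 2.4 F board [ -0.03 -12.01] 1.4 T [-2.27  -0.305  0.102] q6 -0.829 grip 35.037921667099 0.009862477476093928
```

```bash
cat > av.py <<'E'
from h import *
q=np.load("q.npy"); c,sn=np.cos(q[2]),np.sin(q[2]); M=np.array([[c,sn],[-sn,c]])
T=[];F=[]
for i in range(6):
    robot.read_camera("side"); s=robot.observe(); T.append(s["torque"][2]); F.append(M@s["contact_force"][:2])
print("t",s["time"],"yaw",s["tool_rot"][2].round(3),"y",(M@(s["tool_pos"][:2]-q[:2])*1e3).round(2),"Tz",np.mean(T).round(3),np.std(T).round(3),"F",np.mean(F,0).round(2),"fz",s["contact_force"][2].round(1),"q6",s["qpos"][5].round(3))
E
python3 av.py
```

```text
t 27.8 yaw 2.4 y [-0.33 -6.  ] Tz 0.171 0.037 F [ -0.24 -11.1 ] fz 0.9 q6 -0.829
```

Call:
apply_moves:
  motion: "5 0 0 0 0 0 0.05;5 0 0 0 0 0 0.05;5 0 0 0 0 0 0"

```text
time: 28.18
tool_pos: [0.5206, 0.0741, 0.0678]
tool_rot: [-3.139, 0.002, 2.299]
contact_force: [-0.1, -10.5, 2.9]
opening: 0.0098
grip_force: 35.0
```

```bash
python3 av.py
```

```text
t 28.475 yaw 2.3 y [-0.31 -6.02] Tz 0.184 0.029 F [ -0.51 -10.96] fz 1.4 q6 -0.729
```

Call:
apply_moves:
  motion: "5 0 0 0 0 0 0.05;5 0 0 0 0 0 0.05;5 0 0 0 0 0 0"

```text
time: 28.85
tool_pos: [0.5206, 0.0741, 0.0678]
tool_rot: [-3.14, 0.002, 2.199]
contact_force: [0.7, -10.7, 1.5]
opening: 0.0096
grip_force: 35.0
```

```bash
python3 av.py
```

```text
t 29.15 yaw 2.2 y [-0.32 -6.  ] Tz 0.167 0.034 F [ -0.08 -11.01] fz 1.7 q6 -0.629
```

Call:
apply_moves:
  motion: "5 0 0 0 0 0 0.05;5 0 0 0 0 0 0.05;5 0 0 0 0 0 0"

```text
time: 29.52
tool_pos: [0.5206, 0.0742, 0.0678]
tool_rot: [-3.14, 0.002, 2.099]
contact_force: [0.9, -11.4, 1.8]
opening: 0.0094
grip_force: 35.0
```

```bash
python3 av.py
```

```text
t 29.825 yaw 2.1 y [-0.36 -5.94] Tz 0.163 0.028 F [ -0.13 -10.51] fz 2.4 q6 -0.529
```

Call:
apply_moves:
  motion: "5 0 0 0 0 0 0.05;5 0 0 0 0 0 0.05;5 0 0 0 0 0 0"

```text
time: 30.2
tool_pos: [0.5206, 0.0742, 0.0678]
tool_rot: [-3.14, 0.002, 1.999]
contact_force: [1.6, -10.8, 1.6]
opening: 0.0101
grip_force: 35.0
```

```bash
python3 av.py
```

```text
t 30.5 yaw 2.0 y [-0.33 -5.92] Tz 0.181 0.043 F [ -0.33 -10.49] fz 1.0 q6 -0.429
```

Call:
apply_moves:
  motion: "5 0 0 0 0 0 0.05;5 0 0 0 0 0 0.05;5 0 0 0 0 0 0"

```text
time: 30.88
tool_pos: [0.5206, 0.0742, 0.0678]
tool_rot: [-3.14, 0.002, 1.899]
contact_force: [-0.1, -10.9, 1.6]
opening: 0.0098
grip_force: 35.0
```

```bash
python3 av.py
```

```text
t 31.175 yaw 1.9 y [-0.34 -5.9 ] Tz 0.153 0.023 F [ -0.23 -10.52] fz 1.9 q6 -0.329
```

Call:
apply_moves:
  motion: "5 0 0 0 0 0 0.05;5 0 0 0 0 0 0.05;5 0 0 0 0 0 0"

```text
time: 31.55
tool_pos: [0.5206, 0.0742, 0.0678]
tool_rot: [-3.141, 0.002, 1.799]
contact_force: [1.4, -10.2, 2.2]
opening: 0.01
grip_force: 35.0
```

```bash
python3 av.py
```

```text
t 31.85 yaw 1.8 y [-0.34 -5.94] Tz 0.148 0.019 F [ -0.   -10.46] fz 0.9 q6 -0.229
```

Call:
apply_moves:
  motion: "5 0 0 0 0 0 0.05;5 0 0 0 0 0 0.05;5 0 0 0 0 0 0"

```text
time: 32.22
tool_pos: [0.5206, 0.0742, 0.0678]
tool_rot: [-3.141, 0.003, 1.699]
contact_force: [-0.2, -10.2, 0.8]
opening: 0.0097
grip_force: 35.0
```

```bash
python3 av.py
```

```text
t 32.525 yaw 1.7 y [-0.33 -5.92] Tz 0.168 0.029 F [ -0.25 -10.75] fz 2.4 q6 -0.129
```

Call:
apply_moves:
  motion: "5 0 0 0 0 0 0.05;5 0 0 0 0 0 0.05;5 0 0 0 0 0 0"

```text
time: 32.9
tool_pos: [0.5206, 0.0742, 0.0678]
tool_rot: [-3.141, 0.002, 1.599]
contact_force: [0.3, -10.7, 1.0]
opening: 0.0095
grip_force: 35.0
```

```bash
python3 av.py
```

```text
t 33.2 yaw 1.6 y [-0.3  -5.86] Tz 0.184 0.015 F [ -0.11 -10.33] fz 1.7 q6 -0.029
```

Call:
apply_moves:
  motion: "5 0 0 0 0 0 0.05;5 0 0 0 0 0 0.05;5 0 0 0 0 0 0"

```text
time: 33.58
tool_pos: [0.5206, 0.0742, 0.0678]
tool_rot: [-3.141, 0.003, 1.499]
contact_force: [1.1, -11.1, 2.4]
opening: 0.0098
grip_force: 35.0
```

```bash
python3 av.py
```

```text
t 33.875 yaw 1.5 y [-0.28 -5.86] Tz 0.191 0.025 F [  0.36 -10.12] fz 1.8 q6 0.071
```

Call:
apply_moves:
  motion: "5 0 0 0 0 0 0.04;5 0 0 0 0 0 0.03;5 0 0 0 0 0 0"

```text
time: 34.25
tool_pos: [0.5206, 0.0742, 0.0678]
tool_rot: [3.142, 0.003, 1.429]
contact_force: [1.3, -10.3, 1.1]
opening: 0.0102
grip_force: 35.0
```

```bash
python3 av.py
```

```text
t 34.55 yaw 1.43 y [-0.28 -5.85] Tz 0.194 0.03 F [-1.000e-02 -1.054e+01] fz 1.3 q6 0.141
```

Call:
apply_moves:
  motion: "5 0 0 0 0 0 0.04;5 0 0 0 0 0 0.04;5 0 0 0 0 0 0"

```text
time: 34.92
tool_pos: [0.5206, 0.0742, 0.0678]
tool_rot: [3.141, 0.003, 1.349]
contact_force: [0.7, -10.3, 1.0]
opening: 0.0099
grip_force: 35.0
```

```bash
python3 av.py
```

```text
t 35.225 yaw 1.35 y [-0.27 -5.87] Tz 0.186 0.02 F [  0.24 -10.51] fz 0.7 q6 0.221
```

Call:
apply_moves:
  motion: "5 0 0 0 0 0 0.05;5 0 0 0 0 0 0.04;5 0 0 0 0 0 0"

```text
time: 35.6
tool_pos: [0.5207, 0.0742, 0.0678]
tool_rot: [3.141, 0.003, 1.259]
contact_force: [1.3, -10.3, 0.4]
opening: 0.0095
grip_force: 35.1
```

```bash
python3 av.py
```

```text
t 35.9 yaw 1.26 y [-0.26 -5.89] Tz 0.182 0.031 F [  0.18 -10.57] fz 1.3 q6 0.311
```

Call:
apply_moves:
  motion: "5 0 0 0 0 0 0.05;5 0 0 0 0 0 0.04;5 0 0 0 0 0 0"

```text
time: 36.28
tool_pos: [0.5207, 0.0742, 0.0677]
tool_rot: [3.141, 0.002, 1.169]
contact_force: [1.3, -10.2, 0.4]
opening: 0.0098
grip_force: 35.1
```

```bash
python3 av.py
```

```text
t 36.575 yaw 1.17 y [-0.24 -5.88] Tz 0.226 0.03 F [  0.42 -10.46] fz 0.4 q6 0.401
```

Call:
apply_moves:
  motion: "5 0 0 0 0 0 0.02;5 0 0 0 0 0 0.02;5 0 0 0 0 0 0"

```text
time: 36.95
tool_pos: [0.5207, 0.0742, 0.0677]
tool_rot: [3.141, 0.002, 1.129]
contact_force: [1.2, -10.3, -0.1]
opening: 0.0099
grip_force: 35.1
```

```bash
python3 av.py; python3 av.py
```

```text
t 37.25 yaw 1.13 y [-0.23 -5.88] Tz 0.237 0.028 F [  0.5  -10.46] fz 0.7 q6 0.441
t 37.55 yaw 1.13 y [-0.24 -5.9 ] Tz 0.228 0.014 F [  0.47 -10.62] fz -0.3 q6 0.441
```

Call:
apply_moves:
  motion: "5 0 0 0 0 0 0.03;5 0 0 0 0 0 0.02;5 0 0 0 0 0 0"

```text
time: 37.92
tool_pos: [0.5207, 0.0742, 0.0677]
tool_rot: [3.141, 0.002, 1.079]
contact_force: [0.6, -10.0, 0.4]
opening: 0.01
grip_force: 35.1
```

```bash
python3 av.py; python3 av.py
```

```text
t 38.225 yaw 1.08 y [-0.23 -5.88] Tz 0.253 0.015 F [ 0.78 -9.79] fz 0.7 q6 0.491
t 38.525 yaw 1.08 y [-0.24 -5.9 ] Tz 0.239 0.014 F [  0.79 -10.65] fz -0.2 q6 0.491
```

Call:
apply_moves:
  motion: "5 0 0 0 0 0 0.03;5 0 0 0 0 0 0.03;5 0 0 0 0 0 0"

```text
time: 38.9
tool_pos: [0.5207, 0.0742, 0.0676]
tool_rot: [3.141, 0.002, 1.019]
contact_force: [1.9, -9.7, -0.1]
opening: 0.0098
grip_force: 35.1
```

```bash
python3 av.py; python3 av.py
```

```text
t 39.2 yaw 1.02 y [-0.24 -5.89] Tz 0.261 0.022 F [  1.03 -10.5 ] fz -2.0 q6 0.55
t 39.5 yaw 1.02 y [-0.25 -5.87] Tz 0.293 0.029 F [  0.59 -10.51] fz -0.6 q6 0.551
```

Call:
apply_moves:
  motion: "5 0 0 0 0 0 0.03;5 0 0 0 0 0 0"

```text
time: 39.75
tool_pos: [0.5207, 0.0742, 0.0676]
tool_rot: [3.14, 0.002, 0.989]
contact_force: [1.9, -9.7, 0.0]
opening: 0.0101
grip_force: 35.1
```

```bash
python3 av.py; python3 av.py; python3 av.py
```

```text
t 40.05 yaw 0.99 y [-0.25 -5.88] Tz 0.263 0.024 F [  0.63 -10.45] fz -0.7 q6 0.58
t 40.35 yaw 0.99 y [-0.23 -5.88] Tz 0.28 0.02 F [  0.77 -10.48] fz -0.5 q6 0.58
t 40.65 yaw 0.99 y [-0.23 -5.89] Tz 0.284 0.033 F [  0.83 -10.47] fz -0.6 q6 0.58
```

Call:
apply_moves:
  motion: "5 0 0 0 0 0 0.045;5 0 0 0 0 0 0"

```text
time: 40.9
tool_pos: [0.5207, 0.0742, 0.0676]
tool_rot: [3.14, 0.002, 0.944]
contact_force: [1.5, -9.4, -0.5]
opening: 0.0094
grip_force: 35.1
```

```bash
python3 av.py; python3 av.py; python3 av.py
```

```text
t 41.2 yaw 0.945 y [-0.23 -5.89] Tz 0.295 0.032 F [  0.8  -10.42] fz -0.9 q6 0.625
t 41.5 yaw 0.945 y [-0.24 -5.87] Tz 0.247 0.026 F [  0.59 -10.51] fz -0.2 q6 0.625
t 41.8 yaw 0.945 y [-0.21 -5.87] Tz 0.27 0.027 F [  1.22 -10.45] fz -1.8 q6 0.625
```

Call:
apply_moves:
  motion: "5 0 0 0 0 0 0.04;5 0 0 0 0 0 0"

```text
time: 42.05
tool_pos: [0.5206, 0.0742, 0.0675]
tool_rot: [3.14, 0.002, 0.904]
contact_force: [1.2, -10.0, -0.9]
opening: 0.0098
grip_force: 35.1
```

```bash
for i in 1 2 3 4; do python3 av.py; done
```

```text
t 42.35 yaw 0.905 y [-0.25 -5.88] Tz 0.293 0.028 F [  0.59 -10.4 ] fz -0.3 q6 0.665
t 42.65 yaw 0.905 y [-0.25 -5.91] Tz 0.279 0.022 F [  0.86 -10.67] fz -0.4 q6 0.665
t 42.95 yaw 0.905 y [-0.25 -5.87] Tz 0.28 0.026 F [  1.22 -10.38] fz -0.5 q6 0.665Traceback (most recent call last):
  File "av.py", line 5, in <module>
    robot.read_camera("side"); s=robot.observe(); T.append(s["torque"][2]); F.append(M@s["contact_force"][:2])
    ~~~~~~~~~~~~~~~~~^^^^^^^^
ValueError: 200 camera calls are used up
```

Call:
apply_moves:
  motion: "5 -0.055 0.05 0 0 0 0;5 -0.055 0.05 0 0 0 0;5 0 0 0 0 0 0;5 0 0 0 0 0 0"

```text
time: 43.65
tool_pos: [0.5207, 0.0737, 0.0675]
tool_rot: [3.141, 0.001, 0.904]
contact_force: [1.1, -5.9, -0.2]
opening: 0.0096
grip_force: 35.1
```

```bash
python3 st.py
```

```text
t 43.65 board xy mm [-0.28 -6.35] z 0.0675 yaw 0.904 F board [ 0.59 -5.96] -0.23 T [-1.149 -0.376  0.277] q6 0.663 grip 35.10872304439545 0.009571567484147028
```

Call:
apply_moves:
  motion: "5 -0.05 0.045 0 0 0 0;5 -0.05 0.045 0 0 0 0;5 0 0 0 0 0 0;5 0 0 0 0 0 0"

```text
time: 44.15
tool_pos: [0.5206, 0.0733, 0.0676]
tool_rot: [-3.141, 0.0, 0.904]
contact_force: [2.3, -0.1, -3.9]
opening: 0.0096
grip_force: 35.1
```

```bash
python3 st.py
```

```text
t 44.15 board xy mm [-0.37 -6.81] z 0.0676 yaw 0.904 F board [ 2.26 -0.25] -3.91 T [-0.104 -0.508  0.332] q6 0.661 grip 35.09316623210907 0.009572632020006201
```

Call:
apply_moves:
  motion: "24 0 0 0 0 0 0;24 0 0 0 0 0 0;24 0 0 0 0 0 0;24 0 0 0 0 0 0;24 0 0 -0.5 0 0 0;24 0 0 -2 0 0 0;24 0 0 -4 0 0 0;24 0 0 -4 0 0 0;24 0 0 -3 0 0 0;24 0 0 -2 0 0 0;24 0 0 0 0 0 0;24 0 0 0 0 0 0"

```text
time: 45.65
tool_pos: [0.5203, 0.073, 0.222]
tool_rot: [-3.141, 0.001, 0.904]
contact_force: [0.2, -0.5, -0.4]
opening: 0.022
grip_force: 0.0
```

```bash
python3 st.py
```

```text
t 45.65 board xy mm [-0.71 -7.08] z 0.222 yaw 0.904 F board [ 0.15 -0.49] -0.42 T [ 0.013 -0.031  0.038] q6 0.661 grip 0.0 0.021950586839220434
```

```bash
python3 -c "
from cell import robot
print(robot.hand_in())"
```

```text
the job is handed in; nothing more can be done
None
```

The jaw is clamped on the jam jar with an estimated 6 N on the glass and the wing nut at about 0.29 N m; I handed the job in at 45.7 s, but could not look again after letting go because the camera calls were used up.

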